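Screw the jar lid home and stack the spice tub on it

ROBOT

A 7-joint arm with a two-finger parallel gripper is mounted at the origin on the work surface. World frame = base frame: x ahead of the robot, y to its left, z up, the work surface at z = 0. Lengths are in m, angles in rad, forces in N, time in s.
With the tool pointing down it reaches from about 0.4 to 0.85 m from the base axis. Payload 4.5 kg.
Tool frame: the origin (TCP) lies on the centre line of the jaws, within the pads' length; the fingertips stand 19 mm ahead of it and the grasp point (between the pads) is the TCP; x points along the fingers, z is the direction in which the jaws open and shut, and the axes are right-handed (so a half turn about x gives the same grasp; the last joint's range is limited). The gripper opens to 88 mm and grips with 3 to 60 N. Pads are 18 mm wide; open, the fingers measure 123 mm over their backs; the gripper's body (75 mm by 187 mm) begins 45 mm behind the grasp point.
Start: joints at [-1.3, 0.689, -0.195, 1.565, 0.157, 0.902, -0.215], TCP at [0.147, 0.608, 0.258] pointing down, gripper open.
Joint ranges: [-3.01, 3.01], [-0.46, 2.08], [-1.47, 1.51], [0.13, 2.56], [-1, 4.14], [0.04, 2.09], [-2.66, 2.66]. Speed limits (rad/s): [2.57, 2.57, 3.14, 3.14, 3.14, 3.14, 3.14].

INTERFACE

Orientations are given as a rotation vector (axis times angle).
In Python, from plant import env gives the robot as it stands.
- The arm moves only by the tool arm_command, never from a script. Its argument "commands" is a list that holds one entry, the list of rows, each a list of 4 numbers: the shift along the tool's x, y, z in units of 0.25 m (1.0 is 0.25 m), then the turn about the tool's x in units of 90 degrees (1.0 is 90 degrees). A call has 1 to 12 rows; each row is the pose to reach, as a shift and turn from the pose commanded when the call began, along the tool's axes at that moment; what a row does not reach only later rows make up. A row lasts 1/10 s, in which the tool goes at most 50 mm and 8.59 degrees, less where a joint would pass 70% of its speed; a pose out of reach is approached as far as the arm can. A call with a number of a shift or a turn outside -1 to 1 is refused whole. A call with a gripper value outside its range is refused whole. "gripper" is the opening, from 0 (shut) to 1 (fully open), set as the call begins (left out, the last holds). The fingers move at their own pace and stop on an object; the grip force is fixed at half the most. Time passes only in rows, so rows that repeat a pose let the fingers close. It gives the time, the measured TCP pose, the force and the opening at its end, in the units of the state.
- env.state(): the state, without advancing time (a new reading comes with each control period).
- env.camera(name): name is "scene" or "side" or "wrist"; returns the picture (480x640x3 uint8, red, green, blue); there is no depth.
- env.camera_info(name): a dict with "fx", "fy", "cx", "cy" (pixels), "dist" ([k1, k2, p1, p2, k3] as OpenCV has them; the pictures are not rectified), "rvec" (rotation vector, rad) and "tvec" (3), from world to camera coordinates, as OpenCV has them. Camera axes: x right, y down, z forward; pixel columns grow to the right and rows downward; lengths in m; the calibration is good to about 2 mm. A picture is of the moment at which its call begins: read the wrist's pose just before it. camera_info takes no time and is no camera call; for the wrist camera it gives the pose at the moment of the call.
- env.finish_job(): hands the job in, once; it reports no verdict.
The state is a dict: "t": time; "joint_positions": joint angles; "qd": joint speeds; "joint_torque": joint torques, N m; "ee_pos": TCP position; "tool_rot": TCP orientation; "ft_force": force on the tool from outside, world axes, zero at the start; "moment": the same for the moment, N m; "width": finger opening in m.
Only numpy, scipy, OpenCV 4.12 (cv2) and the standard library are available. Lean on these libraries where they do the work, as an engineer would, in place of code of your own. Each camera call takes 0.05 s, during which the arm holds its last target. There are 200 camera calls.

TASK

Close the square stoneware jar with its steel screw lid: set the lid level on top of the jar's threads with its square grip in line with the jar's sides, turn it back (anticlockwise seen from above) until it drops into the thread starts, then tighten it clockwise to the stop, where the grip is square with the jar again. Then stand the small lidded steel tub on the closed lid with its four feet down in the lid's four recesses, let go, and leave the other things on the counter where they are.

Things in the scene. Friction and masses are not known exactly. Their poses are not given: they have to be found in the camera images.
- jar: Square white stoneware jar, 112 x 112 mm, held fast in a low wooden cradle (130 x 130 mm, 30 mm high): it cannot turn or slide. Origin: centre of the cradle's underside, on the counter; z up the neck's axis, x and y parallel to the jar's sides. Shoulder at z = 96 mm; open round neck above, 80 mm across, tapering to 72 mm over the last 8 mm to the rim at z = 122 mm.
- jar_ridges (a point): On the jar's axis, z = 113 mm: the lid's origin lies about here when its lugs rest on the four thread ridges. Each ridge stands 6 mm out from the neck, 4 mm thick, over azimuth 27 to 87 deg (anticlockwise from the jar's x; repeated every 90 deg), top 112.4 mm high at 27 deg and 114 mm at 87 deg. A rib on it (27 to 31 deg, to 115.5 mm) stops the lid turning clockwise up there.
- jar_seat (a point): On the jar's axis, z = 102 mm: the lid's origin once it has dropped, roof on the rim. From square on the ridges, turned back 48 to 66 deg (middle 57) the lugs are over the gaps between ridges and the lid drops 11 mm. Clockwise by that angle they run under the ridges (1 to 3 mm play up and down) to stops under azimuth 27 to 39 deg; the lid is then square with the jar again.
- lid: Loose steel screw lid, about 250 g, right way up on the board. Round skirt 104 mm outside, 97 mm inside, 23 mm high with its roof (underside of roof at z = 20 mm); on it a square grip block 60 x 60 mm, 26 mm high, to hold by two opposite sides. Origin: centre of the skirt's underside; z up; x and y parallel to the block's sides. Quarter turns are all equivalent.
- lid_lugs (a point): On the lid's axis, 2.5 mm above its origin: mid-height of four lugs, 5 mm high and 9.4 mm wide, at the skirt's lower edge on the block's diagonals (45 deg + multiples of 90 deg), pointing inwards to an 85 mm circle.
- lid_top (a point): Centre of the top face of the lid's grip block, on the lid's axis 49 mm above its origin. In this face are four square recesses, 15 mm wide and 6 mm deep, centred 18 mm from the axis in x and in y.
- tub: Loose closed steel tub, about 220 g, upright on the board: body 64 x 64 mm (rim 68), flat top at z = 52 mm, on it a square knob 26 x 26 mm, z = 52 to 79 mm, to grip. Four round feet 10 mm across, 8 mm long, centred 18 mm from the axis in x and y. Origin: centre of the feet's undersides; z up; x, y parallel to the sides. Stacked, its feet stand 6 mm below lid_top. Quarter turns equivalent.
- board: Fixed wooden chopping board, 310 x 400 x 18 mm. Origin: centre of its underside, on the counter; x along the 310 mm side.
- ramekin: Bystander: small round white ramekin, 72 mm across, 42 mm high, on the board. Origin: centre of its underside.
- spatula: Bystander: silicone spatula, 260 mm long, lying on the board's far part, across the view. Origin at about its middle, on its underside; x along it.
- turner: Bystander: flat steel dosa turner, 300 mm long, lying on the counter beyond the jar. Origin on its underside near the middle; x along it to the blade.
- tumbler: Bystander: steel tumbler, 72 mm across, 100 mm high, standing to the right of the jar. Origin: centre of its underside.
- mortar: Bystander: stone mortar, 110 mm across, 75 mm high, at the far left. Origin: centre of its underside.
- oil: Bystander: amber glass oil bottle, 68 mm across, 190 mm high, at the far left. Origin: centre of its underside.
Mind the look-alikes: they are no part of the job. What is shaped like the lid but turquoise is not meant.

How it is judged:
By the outcome, as a careful person would: the job done as asked, in the order asked, and still so for the second after the job is handed in, with the robot touching nothing.
It also fails if it takes over 64 s, if anything falls off the work surface, if the arm or the gripper's body presses on something with over 40 N, if the wrist force passes 120 N, or if a joint passes its speed limit or range.

## Working session

There is one attempt and no reset: what is moved stays moved. The work goes in short steps, Python scripts to look and compute and a tool call to move; the robot and the scene stay as the last step left them, time stands still between calls to the robot, and variables do not carry over. Pictures are saved under pics/ and viewed, about 8 in all and at most 12, crops included, and the job is handed in when it is done.

Besides the shell and the picture viewer there is one more tool, called after ">>>" by a JSON object that holds its "op" and its "data". arm_command: Moves the arm, as the interface text tells. Shifts and turns lie within -1 to 1; 1 stands for 0.25 m of shift or 90 degrees of turn. Its arguments: {"type":"object","properties":{"commands":{"type":"array"},"gripper":{"type":"number"}},"required":["commands"]}

```bash
ls; mkdir -p pics; python3 - <<'E'
from plant import env
import cv2,numpy as np
s=env.state();print(s)
for n in("scene","side"):
    im=env.camera(n);cv2.imwrite(f"pics/{n}0.png",im[:,:,::-1]);i=env.camera_info(n);print(n,i)
    R=cv2.Rodrigues(np.array(i["rvec"]))[0];print(-R.T@np.array(i["tvec"]))
print(env.camera_info("wrist"))
E
```

```text
pics
{'t': 0.0, 'joint_positions': array([-1.30017044,  0.68994676, -0.19450624,  1.5663337 ,  0.15727947,
        0.90249696, -0.21511026]), 'qd': array([-0.0014458 , -0.00116241, -0.00064822,  0.00114568, -0.00118704,
       -0.00127837,  0.00093806]), 'joint_torque': array([-8.88489212e-04, -5.27560115e+01, -1.26707319e+00, -1.53426111e+01,
       -5.25836356e-02,  6.36440222e-03,  1.65795996e-04]), 'ee_pos': array([0.14654289, 0.60696887, 0.25693578]), 'tool_rot': array([-1.0342347 ,  1.31331052,  1.03222209]), 'ft_force': array([-0.46924354,  0.14243069, -0.19112312]), 'moment': array([-0.0484421 ,  0.02170038, -0.02455243]), 'width': 0.08821141592001222}
scene {'fx': 450.2468640382483, 'fy': 450.2468640382483, 'cx': 317.22046621508, 'cy': 234.48027289133748, 'dist': array([-0.01564955,  0.        ,  0.        ,  0.        ,  0.        ]), 'rvec': array([ 2.37511838,  0.61443947, -0.21346413]), 'tvec': array([-0.47523481, -0.12833121,  1.23247903])}
[ 0.8405599  -0.55556475  0.86378727]
side {'fx': 526.7984224356993, 'fy': 526.7984224356993, 'cx': 314.3722714560688, 'cy': 239.74722190328322, 'dist': array([-0.15523877,  0.        ,  0.        ,  0.        ,  0.        ]), 'rvec': array([ 2.24399578, -0.37277377,  0.15347395]), 'tvec': array([-0.49531031,  0.20725023,  1.35301322])}
[ 0.19831334 -1.01718911  1.02221713]
{'fx': 336.8678509761579, 'fy': 336.8678509761579, 'cx': 322.5030938019027, 'cy': 241.80190473584676, 'dist': array([-0.03155927,  0.        ,  0.        ,  0.        ,  0.        ]), 'rvec': array([-2.25216839, -1.77291546, -0.29344629]), 'tvec': array([-0.62368619, -0.04566776,  0.39180406])}
```

View pics/scene0.png

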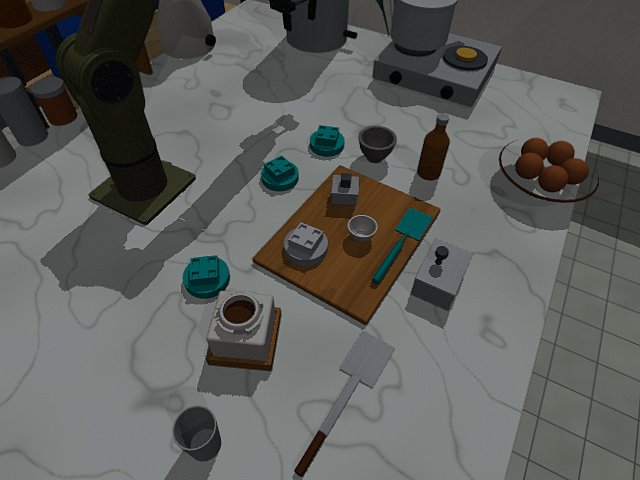

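View pics/side0.png

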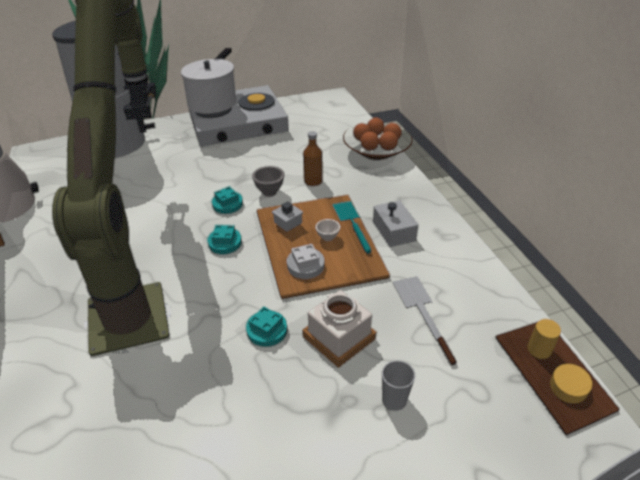

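The scene view shows the grey steel lid on the board at (306,240), the tub with its dark knob at (345,187) and the jar at (240,320). The look-alikes are the turquoise lids at (205,275), (280,172) and (326,140), and a grey box with a dark knob off the board at (440,270). I choose the grey lid and the small tub on the board.

```bash
cat > h.py <<'E'
from plant import env
import cv2,numpy as np
from scipy.spatial.transform import Rotation as Ro
def cast(i,px,z):
    K=np.array([[i["fx"],0,i["cx"]],[0,i["fy"],i["cy"]],[0,0,1]])
    u=cv2.undistortPoints(np.array(px,float).reshape(-1,1,2),K,np.array(i["dist"])).reshape(-1,2)
    R=cv2.Rodrigues(np.array(i["rvec"]))[0];c=-R.T@np.array(i["tvec"])
    d=np.c_[u,np.ones(len(u))]@R
    return c+d*((z-c[2])/d[:,2])[:,None]
def proj(i,P):
    K=np.array([[i["fx"],0,i["cx"]],[0,i["fy"],i["cy"]],[0,0,1]])
    return cv2.projectPoints(np.array(P,float).reshape(-1,1,3),np.array(i["rvec"]),np.array(i["tvec"]),K,np.array(i["dist"]))[0].reshape(-1,2)
def rel(p,yaw=None,s=None):
    """shift in tool units to bring the TCP to p"""
    s=s or env.state();R=Ro.from_rotvec(s["tool_rot"])
    return R.inv().apply(np.array(p)-s["ee_pos"])/.25
def shot(n):
    s=env.state();i=env.camera_info("wrist");im=env.camera("wrist");cv2.imwrite(f"pics/{n}.png",im[:,:,::-1]);return s,i,im
E
python3 - <<'E'
from h import *
np.set_printoptions(precision=4,suppress=True)
a=env.camera_info("scene");b=env.camera_info("side")
for n,p,q,z in(("lid",(306,236),(305,255),.067),("tub",(346,180),(287,208),.097),("jar",(240,313),(341,306),.122)):
    print(n,cast(a,[p],z),cast(b,[q],z))
s=env.state();R=Ro.from_rotvec(s["tool_rot"]).as_matrix();print(R)
i=env.camera_info("wrist");Rc=cv2.Rodrigues(i["rvec"])[0];c=-Rc.T@i["tvec"];print("cam in tool",R.T@(c-s["ee_pos"]),"\n",R.T@Rc.T)
im=env.camera("scene");c1=cv2.resize(im[150:370,190:410],None,fx=2.7,fy=2.7,interpolation=cv2.INTER_CUBIC)
cv2.imwrite("pics/crop.png",c1[:,:,::-1])
E
```

```text
lid [[0.5021 0.0187 0.067 ]] [[0.5003 0.0116 0.067 ]]
tub [[0.5115 0.2029 0.097 ]] [[0.5039 0.1951 0.097 ]]
jar [[ 0.5109 -0.2449  0.122 ]] [[ 0.5075 -0.2442  0.122 ]]
[[-0.0002 -0.9721  0.2345]
 [-0.0016  0.2345  0.9721]
 [-1.     -0.0001 -0.0016]]
cam in tool [-0.1273  0.0836 -0.0002] 
 [[ 0.0002 -0.3243  0.946 ]
 [-0.0006 -0.946  -0.3243]
 [ 1.     -0.0005 -0.0004]]
```

View pics/crop.png

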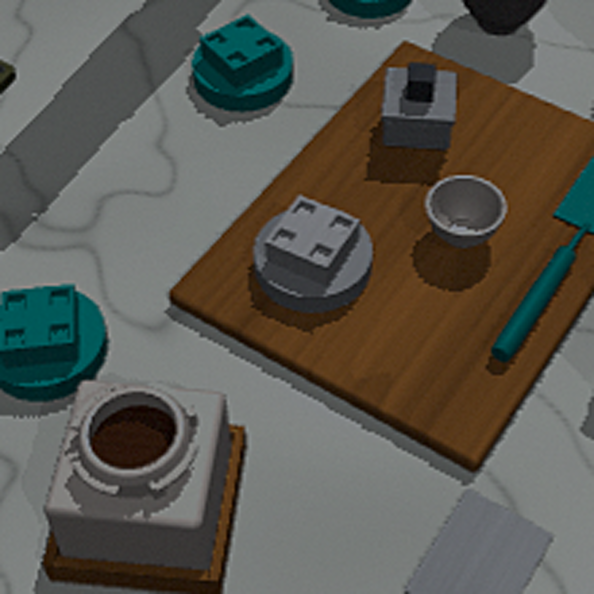

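The crop confirms it: the grey lid has four recesses in its block, the tub has a dark knob, and the jar is open with its ridges visible. I'll move to hover over the lid.

>>> {"op": "arm_command", "data": {"commands": [[[0,-0.14,-0.14,0],[0,-0.28,-0.28,0],[0,-0.42,-0.42,0],[0,-0.56,-0.56,0],[0,-0.7,-0.7,0],[0,-0.84,-0.84,0],[0,-0.97,-0.985,0],[0,-0.97,-0.985,0]]], "gripper": 1}}

```text
t: 0.95
ee_pos: [0.3279, 0.3037, 0.2573]
tool_rot: [-1.029, 1.321, 1.02]
ft_force: [0.1, 0.0, -0.9]
width: 0.0878
```

>>> {"op": "arm_command", "data": {"commands": [[[0,-0.14,-0.14,0],[0,-0.28,-0.28,0],[0,-0.42,-0.42,0],[0,-0.56,-0.56,0],[0,-0.7,-0.7,0],[0,-0.84,-0.84,0],[0,-0.97,-0.985,0],[0,-0.97,-0.985,0],[0,-0.97,-0.985,0],[0,-0.97,-0.985,0]]]}}

```text
t: 1.95
ee_pos: [0.502, 0.0169, 0.2576]
tool_rot: [-1.034, 1.311, 1.036]
ft_force: [-0.4, 1.2, -1.1]
width: 0.0878
```

```bash
python3 - <<'E'
from h import *
s,i,im=shot("w1");print(s["t"],s["ee_pos"],s["joint_positions"].round(2))
E
```

```text
1.95 [0.50202721 0.01690063 0.25760915] [ 0.06  0.54 -0.28  1.93  0.22  0.71  0.98]
```

View pics/w1.png

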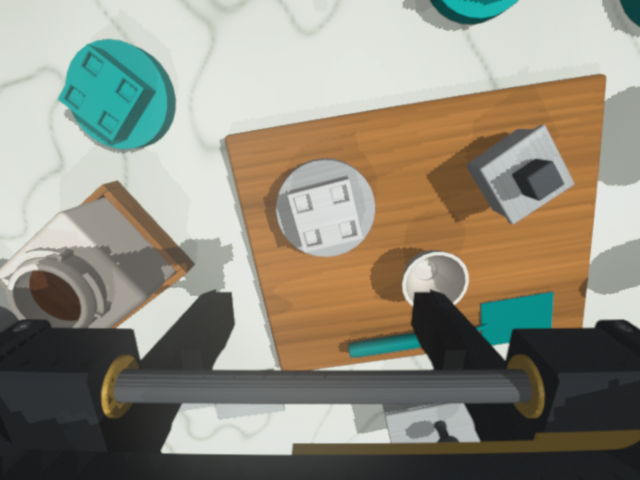

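The wrist view shows the lid at (325,208), the tub at (522,175), the ramekin at (435,280) and part of the jar at (45,290). I'll measure the block.

```bash
python3 - <<'E'
from h import *
np.set_printoptions(precision=4,suppress=True)
im=cv2.imread("pics/w1.png");i=env.camera_info("wrist")
g=cv2.cvtColor(im,cv2.COLOR_BGR2GRAY)
print(g[212,275:380:3]);print(g[160:262:3,325])
for th in (170,185,195,205):
    m=np.zeros_like(g);m[155:262,272:380]=(g[155:262,272:380]>th)*255
    c=max(cv2.findContours(m,0,2)[0],key=cv2.contourArea)
    r=cv2.minAreaRect(cv2.convexHull(c));B=cast(i,cv2.boxPoints(r),.067)[:,:2];e=np.diff(np.r_[B,B[:1]],axis=0)
    print(th,B.mean(0),np.linalg.norm(e,axis=1),np.degrees(np.arctan2(e[:,1],e[:,0]))%90)
E
```

```text
[114 165 131 133 133 133 213 202 170 183 202 213 217 219 219 218 217 218
 218 219 219 218 219 218 219 218 218 207 180 180 190 193 193 176 128]
[158 177 179 176 180 182 177 138 135 219 218 219 219 218 219 219 219 218
 219 217 217 220 217 218 216 216 217 218 217 203 190 192 168 142]
170 [0.4951 0.0266] [0.0802 0.0927 0.0874 0.0952] [5.2425 7.8632 6.9609 3.4303]
185 [0.5051 0.0283] [0.0791 0.0702 0.0845 0.0721] [5.2674 7.4923 6.5422 3.1654]
195 [0.5027 0.0199] [0.0597 0.0606 0.0633 0.0616] [ 0.6396  2.0398  1.477  88.7093]
205 [0.5024 0.0199] [0.0588 0.0592 0.0623 0.0601] [ 0.6458  2.0141  1.4628 88.7354]
```

Lid block is centred at (0.5025, 0.020) with yaw about 0.7° (mod 90). Before the grasp I'll look at the jar from close by, turning the wrist to the grasp yaw on the way.

>>> {"op": "arm_command", "data": {"commands": [[[0,-0.04,-0.15,0.09],[0,-0.08,-0.3,0.18],[0,-0.12,-0.45,0.27],[0,-0.16,-0.6,0.36],[0,-0.2,-0.75,0.45],[0,-0.24,-0.9,0.54],[0,-0.277,-1.0,0.63],[0,-0.277,-1.0,0.72],[0,-0.277,-1.0,0.81],[0,-0.277,-1.0,0.84],[0,-0.277,-1.0,0.84],[0,-0.277,-1.0,0.84]]]}}

```text
t: 3.2
ee_pos: [0.5116, -0.2426, 0.2577]
tool_rot: [-0.014, 1.571, 0.015]
ft_force: [0.1, -0.4, 0.7]
width: 0.0879
```

```bash
python3 - <<'E'
from h import *
s,i,im=shot("w2");print(s["t"],s["ee_pos"],s["joint_positions"].round(2),Ro.from_rotvec(s["tool_rot"]).as_matrix().round(3))
E
```

```text
3.2 [ 0.51163776 -0.24256439  0.25769289] [ 0.31  0.61  0.09  1.76 -0.07  0.78  0.45] [[-0.    -0.018  1.   ]
 [ 0.001  1.     0.018]
 [-1.     0.001 -0.   ]]
```

View pics/w2.png

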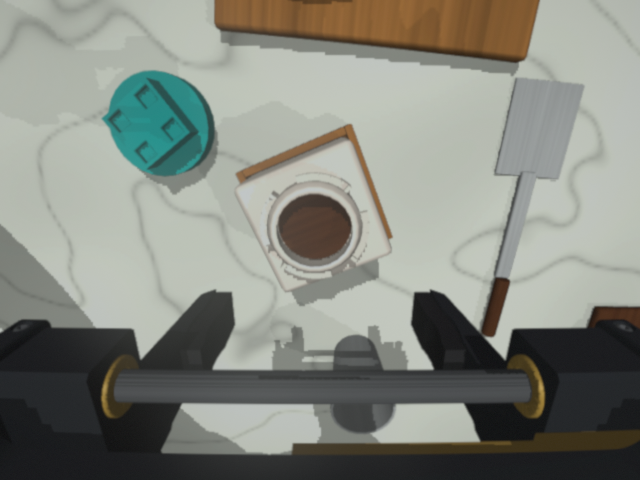

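```bash
python3 - <<'E'
from h import *
im=cv2.imread("pics/w2.png");c=im[120:300,225:405];c=cv2.convertScaleAbs(c,alpha=1.6,beta=-130)
c=cv2.resize(c,None,fx=3.3,fy=3.3,interpolation=cv2.INTER_CUBIC)
cv2.imwrite("pics/w2c.png",c)
E
```

```text
(no output)
```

View pics/w2c.png

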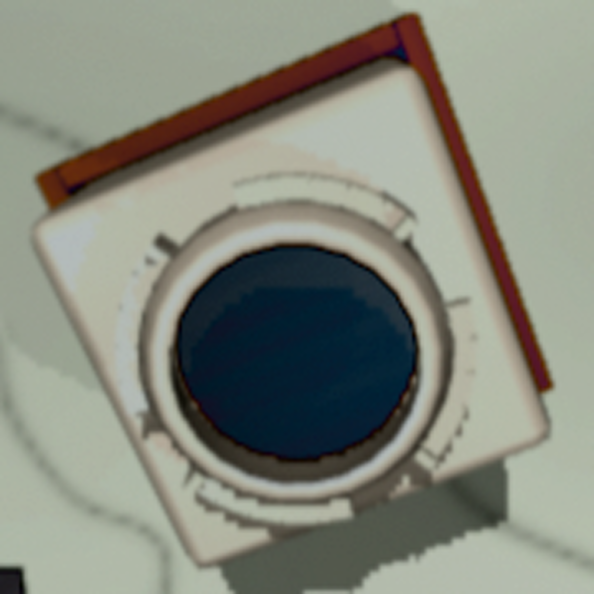

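```bash
python3 - <<'E'
from h import *
np.set_printoptions(precision=4,suppress=True)
i=env.camera_info("wrist")
f=lambda P:np.array(P)/3.3+[225,120]
C=cast(i,f([(38,178),(412,14),(552,388)]),.03)[:,:2];print("cradle",C,(C[0]+C[2])/2)
for e in(C[1]-C[0],C[2]-C[1]):print(np.linalg.norm(e),np.degrees(np.arctan2(e[1],e[0]))%90)
N=cast(i,f([(140,353),(450,353),(295,203),(295,503)]),.114)[:,:2];print("neck",(N[0]+N[1])/2,(N[2]+N[3])/2,np.linalg.norm(N[0]-N[1]),np.linalg.norm(N[2]-N[3]))
# shoulder edges, rounded corner so use edge points: left edge, right edge, front edge, back edge
for n,P in dict(left=[(60,290),(185,535)],right=[(430,110),(540,395)],front=[(225,560),(530,445)],back=[(75,205),(380,75)]).items():
    Q=cast(i,f(P),.095)[:,:2];e=Q[1]-Q[0];print(n,Q.mean(0),np.degrees(np.arctan2(e[1],e[0]))%90)
print(rel((.5025,.0199,.2577)))
E
```

```text
cradle [[ 0.4221 -0.2068]
 [ 0.5384 -0.1557]
 [ 0.5906 -0.274 ]] [ 0.5064 -0.2404]
0.12705085738311633 23.713463431384962
0.1292769297973699 23.818681419862145
neck [ 0.5056 -0.2385] [ 0.5057 -0.2403] 0.07874182464719598 0.07950230395529272
left [ 0.4583 -0.2634] 23.953182004793163
right [ 0.5559 -0.2172] 24.180587833470895
front [ 0.5284 -0.2884] 23.43851468459794
back [ 0.4868 -0.188 ] 23.38228286489608
[ 0.0006  1.052  -0.0175]
```

The jar is centred at about (0.506, -0.240) with yaw 23.7°, and five measurements agree within about 2 mm. The crop shows the neck ring centred at crop (295,353) and the ridges around it. Next I grasp the lid.

>>> {"op": "arm_command", "data": {"commands": [[[0,0.18,0,0],[0,0.36,0,0],[0,0.54,-0.01,0],[0.05,0.72,-0.018,0],[0.15,0.88,-0.018,0],[0.25,1.0,-0.018,0],[0.35,1.0,-0.018,0],[0.45,1.0,-0.018,0],[0.45,1.0,-0.018,0]]]}}

```text
t: 4.15
ee_pos: [0.5013, 0.0065, 0.143]
tool_rot: [-0.013, 1.576, 0.013]
ft_force: [-0.2, -0.7, -0.4]
width: 0.0885
```

>>> {"op": "arm_command", "data": {"commands": [[[0.05,0.052,0,0],[0.12,0.052,0,0],[0.18,0.052,0,0],[0.24,0.052,0,0],[0.29,0.052,0,0],[0.325,0.052,0,0],[0.325,0.052,0,0],[0.325,0.052,0,0]]]}}

```text
t: 4.95
ee_pos: [0.5031, 0.0188, 0.0642]
tool_rot: [-0.011, 1.57, 0.012]
ft_force: [-1.0, -0.4, -0.5]
width: 0.0879
```

```bash
python3 - <<'E'
from h import *
s=env.state();print(s["ee_pos"],rel((.5025,.0199,.063)),Ro.from_rotvec(s["tool_rot"]).as_matrix().round(3)[:,2])
E
```

```text
[0.50312145 0.01883169 0.06422219] [ 0.00488844  0.00430816 -0.00242546] [1.    0.015 0.   ]
```

>>> {"op": "arm_command", "data": {"commands": [[[0,0.004,0,0],[0,0.004,0,0],[0,0.004,0,0],[0,0.004,0,0],[0,0.004,0,0],[0,0.004,0,0],[0,0.004,0,0],[0,0.004,0,0]]], "gripper": 0}}

```text
t: 5.75
ee_pos: [0.502, 0.0197, 0.0642]
tool_rot: [-0.011, 1.573, 0.012]
ft_force: [-3.0, 0.3, 5.3]
width: 0.0599
```

>>> {"op": "arm_command", "data": {"commands": [[[-0.08,0,0,0],[-0.2,0,0,0],[-0.35,0,0,0],[-0.5,-0.05,0,0],[-0.56,-0.2,0,-0.05],[-0.56,-0.35,0,-0.1],[-0.56,-0.5,0,-0.15],[-0.56,-0.65,0,-0.2],[-0.56,-0.8,0,-0.255],[-0.56,-0.9,0,-0.255],[-0.56,-0.98,0,-0.255],[-0.56,-1.0,0,-0.255]]]}}

```text
t: 6.95
ee_pos: [0.5058, -0.2337, 0.2035]
tool_rot: [-0.323, 1.547, 0.321]
ft_force: [-0.5, -1.3, -2.7]
width: 0.0598
```

```bash
python3 - <<'E'
from h import *
s=env.state();R=Ro.from_rotvec(s["tool_rot"]).as_matrix();print(s["ee_pos"],s["width"],s["ft_force"],R.round(3),np.degrees(np.arctan2(R[1,2],R[0,2])),rel((.506,-.2397,.204)))
E
```

```text
[ 0.50584251 -0.23366346  0.20349221] 0.05978313356599294 [-0.46408825 -1.32194299 -2.70328925] [[-0.    -0.399  0.917]
 [-0.002  0.917  0.399]
 [-1.    -0.002 -0.001]] 23.512289741419277 [-0.00198826 -0.02239593 -0.00905698]
```

>>> {"op": "arm_command", "data": {"commands": [[[0,-0.022,-0.009,0],[0.03,-0.022,-0.009,0.002],[0.06,-0.022,-0.009,0.002],[0.09,-0.022,-0.009,0.002],[0.12,-0.022,-0.009,0.002],[0.14,-0.022,-0.009,0.002],[0.14,-0.022,-0.009,0.002],[0.14,-0.022,-0.009,0.002]]]}}

```text
t: 7.75
ee_pos: [0.5067, -0.2362, 0.1688]
tool_rot: [-0.323, 1.547, 0.323]
ft_force: [1.2, 0.1, -1.9]
width: 0.06
```

```bash
python3 - <<'E'
from h import *
s=env.state();print(s["ee_pos"],s["ft_force"],rel((.506,-.2397,.160)))
im=env.camera("scene")[240:390,170:310];a=cv2.resize(im,None,fx=2.8,fy=2.8,interpolation=cv2.INTER_CUBIC)
im=env.camera("side")[230:380,270:410];b=cv2.resize(im,None,fx=2.8,fy=2.8,interpolation=cv2.INTER_CUBIC)
cv2.imwrite("pics/pre.png",np.hstack([a,b])[:,:,::-1])
E
```

```text
[ 0.50673299 -0.23615795  0.16884279] [ 1.19578276  0.07373399 -1.89615389] [ 0.03536984 -0.01181301 -0.00835953]
```

View pics/pre.png

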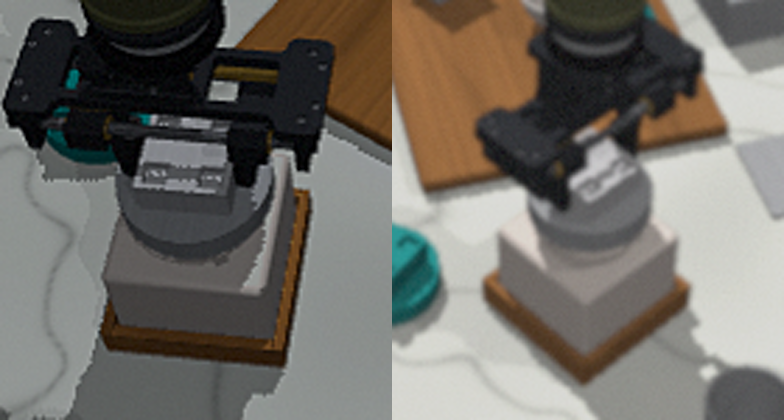

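The picture shows the lid held level above the neck in both views. There is about 3 mm of lateral error left to correct, then I lower it onto the ridges.

>>> {"op": "arm_command", "data": {"commands": [[[0,-0.012,-0.008,0],[0.005,-0.012,-0.008,0],[0.01,-0.012,-0.008,0],[0.015,-0.012,-0.008,0],[0.02,-0.012,-0.008,0],[0.02,-0.012,-0.008,0]]]}}

```text
t: 8.45
ee_pos: [0.5059, -0.2396, 0.1637]
tool_rot: [-0.323, 1.547, 0.324]
ft_force: [-0.1, 0.2, -2.8]
width: 0.0597
```

>>> {"op": "arm_command", "data": {"commands": [[[0.005,0,0,0],[0.01,0,0,0],[0.015,0,0,0],[0.015,0,0,0]]]}}

```text
t: 8.85
ee_pos: [0.5059, -0.2397, 0.16]
tool_rot: [-0.323, 1.547, 0.323]
ft_force: [0.3, 1.1, -2.6]
width: 0.0597
```

```bash
python3 - <<'E'
from h import *
s=env.state();R=Ro.from_rotvec(s["tool_rot"]).as_matrix();print(s["ee_pos"],s["ft_force"],s["moment"],rel((.506,-.2397,.160)),np.degrees(np.arctan2(R[1,2],R[0,2])))
E
```

```text
[ 0.50591926 -0.23970432  0.15998217] [ 0.30011762  1.14721284 -2.61586888] [-0.01891744  0.06908166  0.04959105] [-7.14357264e-05 -1.13459483e-04  3.02836533e-04] 23.60512217474461
```

>>> {"op": "arm_command", "data": {"commands": [[[0.004,0,0,0],[0.008,0,0,0],[0.008,0,0,0]]]}}

```text
t: 9.15
ee_pos: [0.5061, -0.2398, 0.159]
tool_rot: [-0.323, 1.546, 0.323]
ft_force: [-1.3, 0.7, 5.4]
width: 0.0595
```

>>> {"op": "arm_command", "data": {"commands": [[[0.004,0,0,0],[0.008,0,0,0],[0.008,0,0,0]]]}}

```text
t: 9.45
ee_pos: [0.5062, -0.2398, 0.1588]
tool_rot: [-0.324, 1.546, 0.322]
ft_force: [-3.6, 1.4, 20.2]
width: 0.0596
```

>>> {"op": "arm_command", "data": {"commands": [[[-0.006,0,0,0],[-0.006,0,0,-0.06],[-0.006,0,0,-0.12],[-0.007,0,0,-0.18],[-0.008,0,0,-0.24],[-0.009,0,0,-0.3],[-0.009,0,0,-0.36]]]}}

```text
t: 10.15
ee_pos: [0.5057, -0.2402, 0.1598]
tool_rot: [-0.764, 1.433, 0.763]
ft_force: [-3.0, 0.8, 11.1]
width: 0.0598
```

>>> {"op": "arm_command", "data": {"commands": [[[0,0,0,-0.06],[0,0,0,-0.12],[0,0,0,-0.18],[0,0,0,-0.24],[0,0,0,-0.273],[0,0,0,-0.273],[0,0,0,-0.273]]]}}

```text
t: 10.85
ee_pos: [0.5059, -0.2399, 0.1583]
tool_rot: [-1.086, 1.283, 1.086]
ft_force: [-0.0, -0.6, -3.9]
width: 0.06
```

```bash
python3 - <<'E'
from h import *
s=env.state();R=Ro.from_rotvec(s["tool_rot"]).as_matrix();print(s["ee_pos"],s["ft_force"],s["moment"],s["width"],rel((.506,-.2397,.160)),np.degrees(np.arctan2(R[1,2],R[0,2])),R[:,0],s["joint_positions"][6])
E
```

```text
[ 0.50591965 -0.23992145  0.1582877 ] [-0.0423492  -0.60372534 -3.86134446] [0.04178182 0.03478296 0.0019172 ] 0.060031917037165636 [-0.00684913 -0.00016918  0.00092743] 80.47515640453851 [-1.58493729e-04  1.22940571e-04 -9.99999980e-01] 1.3692424024606866
```

The lid has come free over the gaps (z fell and the contact force is gone). I lower it into the thread starts.

>>> {"op": "arm_command", "data": {"commands": [[[0.006,0,0,0],[0.012,0,0,0],[0.018,0,0,0],[0.024,0,0,0],[0.03,0,0,0],[0.034,0,0,0],[0.034,0,0,0]]]}}

```text
t: 11.55
ee_pos: [0.506, -0.2397, 0.1497]
tool_rot: [-1.087, 1.283, 1.087]
ft_force: [0.3, -1.3, -2.5]
width: 0.0597
```

>>> {"op": "arm_command", "data": {"commands": [[[0.004,0,0,0],[0.008,0,0,0],[0.012,0,0,0],[0.012,0,0,0]]]}}

```text
t: 11.95
ee_pos: [0.5062, -0.2398, 0.148]
tool_rot: [-1.088, 1.283, 1.086]
ft_force: [-2.2, 1.3, 7.3]
width: 0.0598
```

Seated on the rim at TCP z 0.148, as expected. Now I tighten clockwise.

>>> {"op": "arm_command", "data": {"commands": [[[-0.003,0,0,0.06],[-0.003,0,0,0.12],[-0.003,0,0,0.18],[-0.003,0,0,0.24],[-0.003,0,0,0.3],[-0.003,0,0,0.36],[-0.003,0,0,0.42],[-0.003,0,0,0.48],[-0.003,0,0,0.54],[-0.003,0,0,0.58],[-0.003,0,0,0.6],[-0.003,0,0,0.6]]]}}

```text
t: 13.15
ee_pos: [0.5061, -0.2404, 0.1481]
tool_rot: [-0.364, 1.54, 0.363]
ft_force: [-1.3, -0.9, 3.2]
width: 0.0598
```

```bash
cat >> h.py <<'E'
def st():
    s=env.state();R=Ro.from_rotvec(s["tool_rot"]).as_matrix();print(s["t"],s["ee_pos"].round(4),"F",s["ft_force"].round(1),"M",s["moment"].round(2),s["width"].round(4),"yaw",np.degrees(np.arctan2(R[1,2],R[0,2])).round(2));return s
E
python3 -c "
from h import *
st()"
```

```text
Traceback (most recent call last):
  File "h.py", line 20, in st
    s=env.state();R=Ro.from_rotvec(s["tool_rot"]).as_matrix();print(s["t"],s["ee_pos"].round(4),"F",s["ft_force"].round(1),"M",s["moment"].round(2),s["width"].round(4),"yaw",np.degrees(np.arctan2(R[1,2],R[0,2])).round(2));return s
                                                                                                                                                    ^^^^^^^^^^^^^^^^
AttributeError: 'float' object has no attribute 'round'
```

Turn the last few degrees in small steps, watching the moment.

```bash
sed -i 's/s\["width"\].round(4)/round(s["width"],4)/' h.py; python3 -c "
from h import *
st()"
```

```text
13.15 [ 0.5061 -0.2404  0.1481] F [-1.3 -0.9  3.2] M [-0.48  0.45 -0.08] 0.0598 yaw 26.56
```

>>> {"op": "arm_command", "data": {"commands": [[[0,0,0,0.01],[0,0,0,0.02],[0,0,0,0.033],[0,0,0,0.033],[0,0,0,0.033]]]}}

```text
t: 13.65
ee_pos: [0.5053, -0.2399, 0.148]
tool_rot: [-0.324, 1.548, 0.324]
ft_force: [-2.7, -2.6, 7.3]
width: 0.06
```

```bash
python3 -c "
from h import *
st()"
```

```text
13.65 [ 0.5053 -0.2399  0.148 ] F [-2.7 -2.6  7.3] M [-0.46  0.93  0.37] 0.06 yaw 23.64
```

>>> {"op": "arm_command", "data": {"commands": [[[0,0,0,0.01],[0,0,0,0.02],[0,0,0,0.03],[0,0,0,0.03],[0,0,0,0.03]]]}}

```text
t: 14.15
ee_pos: [0.5053, -0.2401, 0.1481]
tool_rot: [-0.292, 1.553, 0.29]
ft_force: [-4.3, -3.6, 6.6]
width: 0.0604
```

```bash
python3 -c "
from h import *
st()"
```

```text
14.15 [ 0.5053 -0.2401  0.1481] F [-4.3 -3.6  6.6] M [-0.73  0.91  1.72] 0.0604 yaw 21.27
```

The moment rose to 1.7 N m against the stop at yaw about 22–23°, so the lid is tight. I release it and go to the tub.

>>> {"op": "arm_command", "data": {"commands": [[[0,0,0,0],[0,0,0,0],[0,0,0,0],[0,0,0,0],[0,0,0,0],[-0.1,0,0,0],[-0.25,0,0,0],[-0.436,0,0,0],[-0.436,0.2,0.08,0],[-0.436,0.38,0.15,0],[-0.436,0.56,0.22,0],[-0.436,0.74,0.29,0]]], "gripper": 1}}

```text
t: 15.35
ee_pos: [0.5076, -0.039, 0.2569]
tool_rot: [-0.286, 1.551, 0.286]
ft_force: [-0.1, 0.4, -0.1]
width: 0.0882
```

>>> {"op": "arm_command", "data": {"commands": [[[0,0.18,0.07,0],[0,0.36,0.14,0],[0,0.54,0.21,0],[0,0.72,0.28,0],[0,0.89,0.34,0],[0,0.89,0.34,0],[0,0.89,0.34,0]]]}}

```text
t: 16.05
ee_pos: [0.5073, 0.1984, 0.2565]
tool_rot: [-0.289, 1.552, 0.289]
ft_force: [0.6, -1.3, -0.1]
width: 0.0881
```

```bash
python3 - <<'E'
from h import *
st();s,i,im=shot("w3");import pickle;pickle.dump(i,open("i3","wb"))
a=env.camera("scene")[240:390,170:310];a=cv2.resize(a,(448,480),interpolation=cv2.INTER_CUBIC)
b=im[60:340,160:480];b=cv2.resize(b,(350,306))
o=np.zeros((480,798,3),np.uint8);o[:,:448]=a;o[:306,448:]=b;cv2.imwrite("pics/v7.png",o[:,:,::-1])
E
```

```text
16.05 [0.5073 0.1984 0.2565] F [ 0.6 -1.3 -0.1] M [-0.11  0.06  0.03] 0.0881 yaw 21.08
```

View pics/v7.png

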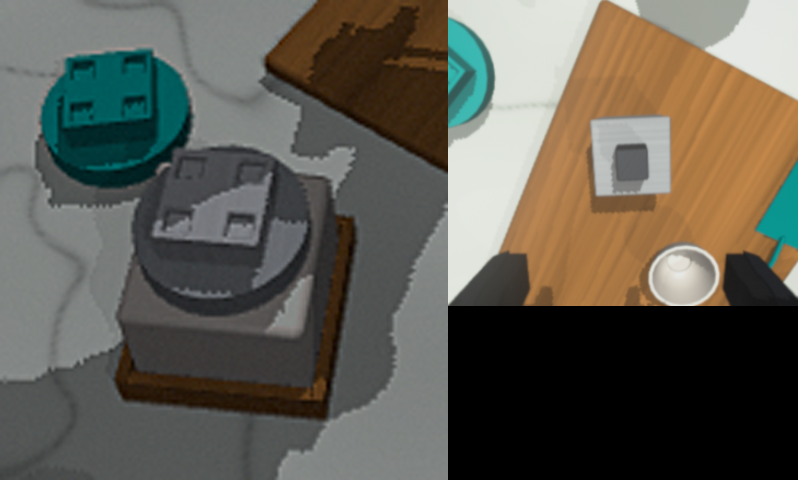

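The left crop shows the lid seated low on the jar with its grip square to the jar. The right crop shows the tub at full-image (326,202), square to the current wrist yaw. I'll measure the tub.

```bash
python3 - <<'E'
from h import *
np.set_printoptions(precision=4,suppress=True)
im=cv2.imread("pics/w3.png");i=env.camera_info("wrist");hsv=cv2.cvtColor(im,cv2.COLOR_BGR2HSV)
x0,y0,x1,y1=280,155,380,245
H=hsv[y0:y1,x0:x1]
def rect(m,z,n):
    m=cv2.morphologyEx(m.astype(np.uint8)*255,cv2.MORPH_OPEN,np.ones((3,3)))
    c=max(cv2.findContours(m,0,2,offset=(x0,y0))[0],key=cv2.contourArea);r=cv2.minAreaRect(c)
    B=cast(i,cv2.boxPoints(r),z)[:,:2];e=np.diff(np.r_[B,B[:1]],axis=0)
    print(n,r,B.mean(0),np.linalg.norm(e,axis=1),np.degrees(np.arctan2(e[:,1],e[:,0]))%90)
rect((H[...,1]<60)&(H[...,2]>120),.070,"body")
rect((H[...,1]<90)&(H[...,2]<110)&(H[...,2]>78),.097,"knobtop")
print(hsv[185:230:2,327,2],hsv[200,300:350:2,2])
E
```

```text
body ((327.4027099609375, 201.95703125), (72.34658813476562, 72.44172668457031), 87.27368927001953) [0.5075 0.2112] [0.0663 0.0698 0.0711 0.07  ] [23.4503 25.6563 23.6333 21.7436]
knobtop ((327.5, 210.5), (29.0, 29.0), 90.0) [0.5075 0.2104] [0.025  0.026  0.0257 0.026 ] [20.7664 21.8174 20.7623 20.2415]
[180 177 181 138  74  73  91 100 101  99  98  98  99  99 100  98  98  99
  99  94 111 127 128] [184 182 181 181 181 171 115  91 101 101 101 101 100 100 101  98  99 100
  99  99  98 120 190 190 191]
```

>>> {"op": "arm_command", "data": {"commands": [[[0.1,0.046,0.018,-0.022],[0.25,0.046,0.018,-0.022],[0.4,0.046,0.018,-0.022],[0.5,0.046,0.018,-0.022],[0.58,0.046,0.018,-0.022],[0.63,0.046,0.018,-0.022],[0.654,0.046,0.018,-0.022],[0.654,0.046,0.018,-0.022],[0.654,0.046,0.018,-0.022]]]}}

```text
t: 17.05
ee_pos: [0.5085, 0.2093, 0.094]
tool_rot: [-0.313, 1.547, 0.313]
ft_force: [0.7, -0.4, -0.4]
width: 0.0882
```

```bash
python3 -c "
from h import *
st();print(rel((.5075,.2108,.093)))"
```

```text
17.05 [0.5085 0.2093 0.094 ] F [ 0.7 -0.4 -0.4] M [-0.01 -0.02 -0.03] 0.0882 yaw 22.85
[ 0.00410875  0.00697481 -0.00148853]
```

>>> {"op": "arm_command", "data": {"commands": [[[0,0.006,0,0],[0,0.006,0,0],[0,0.006,0,0],[0,0.006,0,0],[0,0.006,0,0],[0,0.006,0,0],[0,0.006,0,0],[0,0.006,0,0],[0,0.006,0,0],[0,0.006,0,0],[0,0.006,0,0],[0,0.006,0,0]]], "gripper": 0}}

```text
t: 18.25
ee_pos: [0.5074, 0.2109, 0.0932]
tool_rot: [-0.313, 1.548, 0.313]
ft_force: [0.5, -0.0, -0.6]
width: 0.0255
```

```bash
python3 -c "
from h import *
s=st();print(rel((.5075,.2108,.093)))
print('to view', rel((.5075-.0+.06*.39,-.24-.06*.92,.28)))"
```

```text
18.25 [0.5074 0.2109 0.0932] F [ 0.5 -0.  -0.6] M [-0.05 -0.08  0.04] 0.0255 yaw 22.88
[ 0.00072825 -0.0004108   0.00027073]
to view [-0.74756681 -1.90149024 -0.70029508]
```

The knob is gripped (25.5 mm). I lift and go a little past the lid, so the wrist camera sees it unhidden.

>>> {"op": "arm_command", "data": {"commands": [[[-0.1,0,0,0],[-0.25,0,0,0],[-0.4,0,0,0],[-0.55,0,0,0],[-0.7,-0.05,-0.02,0],[-0.75,-0.2,-0.075,0],[-0.75,-0.37,-0.14,0],[-0.75,-0.54,-0.2,0],[-0.75,-0.7,-0.26,0],[-0.75,-0.86,-0.32,0],[-0.75,-0.95,-0.35,0]]]}}

```text
t: 19.35
ee_pos: [0.5176, -0.0467, 0.2802]
tool_rot: [-0.311, 1.551, 0.308]
ft_force: [-0.7, -0.8, -3.8]
width: 0.0261
```

>>> {"op": "arm_command", "data": {"commands": [[[0,-0.17,-0.065,0],[0,-0.34,-0.13,0],[0,-0.51,-0.19,0],[0,-0.68,-0.25,0],[0,-0.82,-0.31,0],[0,-0.91,-0.34,0],[0,-0.95,-0.35,0],[0,-0.95,-0.35,0],[0,-0.95,-0.35,0],[0,-0.95,-0.35,0]]]}}

```text
t: 20.35
ee_pos: [0.5312, -0.2922, 0.2806]
tool_rot: [-0.314, 1.548, 0.317]
ft_force: [-0.0, -0.1, -3.2]
width: 0.0256
```

```bash
python3 - <<'E'
from h import *
st();s,i,im=shot("w4");cv2.imwrite("pics/w4c.png",cv2.resize(im[40:360,160:480],None,fx=1.8,fy=1.8,interpolation=cv2.INTER_CUBIC)[:,:,::-1])
E
```

```text
20.35 [ 0.5312 -0.2922  0.2806] F [-0.  -0.1 -3.2] M [-0.07  0.02 -0.01] 0.0256 yaw 23.07
```

View pics/w4c.png

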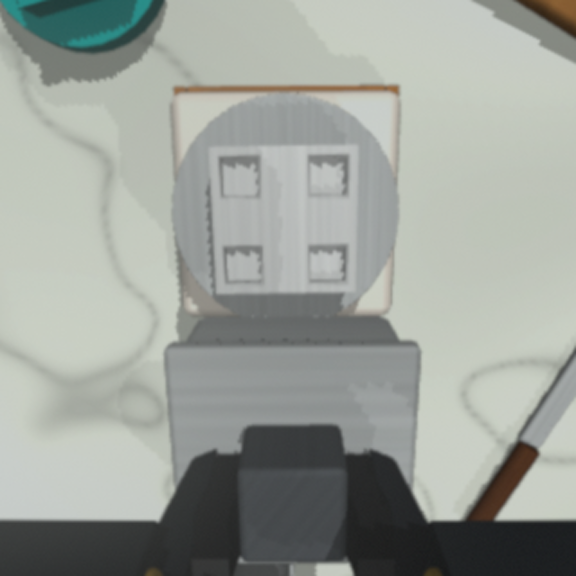

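The view shows the block's top corners at crop (209,147), (357,145), (357,294), (214,296), all four recesses, and the tub's back rim edge at (165,345)–(420,343).

```bash
python3 - <<'E'
from h import *
np.set_printoptions(precision=4,suppress=True)
i=env.camera_info("wrist");s=st();R=Ro.from_rotvec(s["tool_rot"])
f=lambda P:np.array(P)/1.8+[160-.22,40-.22]
B=cast(i,f([(209,147),(357,145),(357,294),(214,296)]),.151);e=np.diff(np.r_[B,B[:1]],axis=0)
print("block",B.mean(0),np.linalg.norm(e,axis=1),np.degrees(np.arctan2(e[:,1],e[:,0]))%90)
C=cast(i,f([(240,177),(329,176),(327,264),(243,265)]),.151);e=np.diff(np.r_[C,C[:1]],axis=0)
print("rec",C.mean(0),np.linalg.norm(e,axis=1),np.degrees(np.arctan2(e[:,1],e[:,0]))%90)
T=cast(i,f([(165,345),(420,343)]),s["ee_pos"][2]-.0232);print("rim",R.inv().apply(T-s["ee_pos"]),np.linalg.norm(T[1]-T[0]))
K=cast(i,f([(243,464),(346,464),(294,464),(294,562)]),s["ee_pos"][2]+.0038);print("knobtop",R.inv().apply(K-s["ee_pos"]))
t=np.r_[(B.mean(0)+C.mean(0))[:2]/2,.28];print(t,rel(t))
E
```

```text
20.4 [ 0.5312 -0.2926  0.2807] F [-0.3  0.  -2.5] M [-0.02  0.05 -0.07] 0.0256 yaw 23.06
block [ 0.506  -0.2406  0.151 ] [0.0593 0.0608 0.0617 0.0609] [23.7387 24.8896 23.822  22.6123]
rec [ 0.5059 -0.2399  0.151 ] [0.0362 0.0359 0.0357 0.0359] [23.626  22.7176 23.6902 23.5178]
rim [[ 0.0232  0.0374 -0.0326]
 [ 0.0233  0.0379  0.0337]] 0.06628568092815341
knobtop [[-0.0038  0.0172 -0.0108]
 [-0.0038  0.0172  0.0128]
 [-0.0038  0.0172  0.0009]
 [-0.0038 -0.0095  0.0009]]
[ 0.506  -0.2402  0.28  ] [ 0.003   0.2321 -0.0108]
```

```bash
python3 - <<'E'
from h import *
np.set_printoptions(precision=4,suppress=True)
i=env.camera_info("wrist");s=env.state();R=Ro.from_rotvec(s["tool_rot"])
P=[(215,291),(232,293),(233,322),(415,293),(414,322)]   # open fingertips in w2, z irrelevant to tool frame
for dx in(.0,.010,.019):
    T=cast(i,P,s["ee_pos"][2]-dx);print(dx,R.inv().apply(T-s["ee_pos"]))
E
python3 - <<'E'
import cv2
im=cv2.imread("pics/w3.png");c=im[270:380,150:490];cv2.imwrite("pics/f.png",cv2.resize(cv2.convertScaleAbs(c,alpha=1.5,beta=30),None,fx=2.3,fy=2.3,interpolation=cv2.INTER_CUBIC))
E
```

```text
0.0 [[ 0.      0.0183 -0.0447]
 [ 0.      0.0173 -0.0376]
 [-0.      0.0032 -0.0385]
 [ 0.      0.0172  0.0398]
 [ 0.      0.0031  0.0406]]
0.01 [[ 0.01    0.0131 -0.0483]
 [ 0.01    0.0121 -0.0406]
 [ 0.01   -0.0031 -0.0415]
 [ 0.01    0.012   0.0428]
 [ 0.01   -0.0032  0.0438]]
0.019 [[ 0.019   0.0085 -0.0515]
 [ 0.019   0.0074 -0.0433]
 [ 0.019  -0.0088 -0.0443]
 [ 0.019   0.0073  0.0456]
 [ 0.019  -0.0089  0.0466]]
```

View pics/f.png

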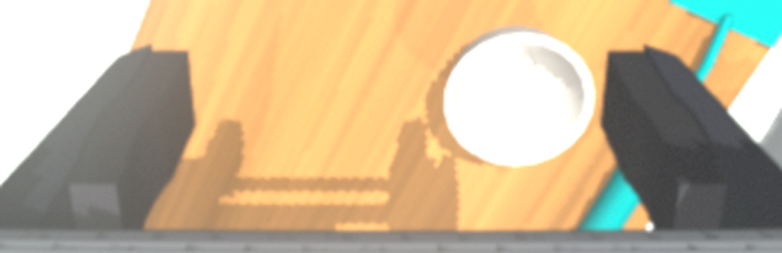

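```bash
python3 - <<'E'
from h import *
import pickle
np.set_printoptions(precision=4,suppress=True)
i3=pickle.load(open("i3","rb"))
print("tub knob w3",cast(i3,[(327.5,210.5)],.097),"body",cast(i3,[(327.4,202)],.070))
g=cv2.cvtColor(cv2.imread("pics/w3.png"),cv2.COLOR_BGR2GRAY)
print(g[160:245:1,300],g[160:200,327])
i=env.camera_info("wrist");s=st();R=Ro.from_rotvec(s["tool_rot"])
g=cv2.cvtColor(cv2.imread("pics/w4.png"),cv2.COLOR_BGR2GRAY)
print("w4 col 323 rows 210..360",g[210:360:1,323]);print("row 310",g[310,280:370])
# predicted pixels if the tub sat centred in the hand
for y in(0,.0037):
    P=[(.0232,.034+y,0),(-.0038,.013+y,0),(-.0038,-.013+y,0),(-.0038,y,-.013),(-.0038,y,.013)]
    print(y,proj(i,R.apply(P)+s["ee_pos"]))
E
```

```text
tub knob w3 [[0.5068 0.2137 0.097 ]] body [[0.5065 0.2154 0.07  ]]
[136 136 136 136 136 134 131 128 132 155 178 187 188 184 180 180 182 183
 185 185 184 181 180 181 184 185 183 181 180 182 184 187 187 186 183 182
 182 183 183 183 182 185 189 193 193 192 191 192 195 195 194 192 192 193
 195 194 193 193 192 190 191 192 193 193 192 193 192 190 189 188 188 191
 191 190 189 190 190 186 164 126 100  93  93  93  92] [123 122 121 120 119 119 121 132 158 178 185 187 186 187 188 188 185 182
 181 179 177 177 179 180 180 179 176 176 179 179 172 137  94  73  70  72
  80  90  95  98]
20.4 [ 0.5312 -0.2926  0.2807] F [-0.3  0.  -2.5] M [-0.02  0.05 -0.07] 0.0256 yaw 23.06
w4 col 323 rows 210..360 [111 110 110 110 110 107 104 102 103 104 105 105 106 106 107 107 108 107
 105 101 100 109 125 141 148 149 148 146 145 146 146 146 146 146 146 147
 149 149 150 149 149 150 150 149 148 145 146 146 147 149 149 150 149 148
 147 145 144 146 146 147 148 149 151 152 148 131  96  67  60  60  59  59
  60  59  59  59  59  58  59  59  59  59  59  59  58  59  57  59  58  60
  67  73  75  77  77  75  75  75  75  76  74  74  73  73  73  72  72  73
  73  75  73  74  74  74  74  74  73  73  73  74  73  72  72  73  72  72
  72  73  73  75  74  75  76  75  76  75  75  75  76  78  75  82 104 117
 125 131 132 133 136 139]
row 310 [50 50 50 49 48 49 47 47 48 47 47 50 60 68 71 75 76 75 75 75 76 77 76 76
 75 75 76 76 76 75 75 74 74 74 75 75 74 74 74 75 74 75 76 74 73 72 73 72
 73 73 74 74 75 75 75 75 74 75 74 74 73 74 74 73 73 75 76 75 75 72 70 66
 57 46 39 40 41 40 41 40 40 40 41 40 41 41 40 39 41 39]
0 [[321.1011 238.256 ]
 [320.9871 306.6769]
 [321.1151 358.5195]
 [290.718  333.4102]
 [351.3879 333.3599]]
0.0037 [[321.0853 230.7339]
 [320.9677 298.7549]
 [321.0977 351.5306]
 [290.4338 325.974 ]
 [351.6355 325.9234]]
```

Using the pose stored with the picture, the tub sits 3.5 mm toward tool +y in the hand, and the w4 edges confirm it. I'll include that in the target.

```bash
python3 -c "
from h import *
print(rel((.5074,-.2432,.2806)))"
```

```text
[ 0.00053498  0.21890323 -0.01023005]
```

>>> {"op": "arm_command", "data": {"commands": [[[0,0.06,-0.003,0],[0,0.12,-0.006,0],[0,0.18,-0.009,-0.006],[0,0.21,-0.01,-0.006],[0.04,0.218,-0.01,-0.006],[0.08,0.218,-0.01,-0.006],[0.12,0.218,-0.01,-0.006],[0.16,0.218,-0.01,-0.006],[0.18,0.218,-0.01,-0.006],[0.18,0.218,-0.01,-0.006],[0.18,0.218,-0.01,-0.006],[0.18,0.218,-0.01,-0.006]]]}}

```text
t: 21.6
ee_pos: [0.5077, -0.2458, 0.2361]
tool_rot: [-0.321, 1.546, 0.32]
ft_force: [0.1, -0.6, -3.4]
width: 0.026
```

```bash
python3 - <<'E'
from h import *
st();print(rel((.5074,-.2432,.2202)))
a=env.camera("scene")[200:330,170:310];b=env.camera("side")[215:345,270:410]
o=np.hstack([cv2.resize(x,None,fx=2.8,fy=2.8,interpolation=cv2.INTER_CUBIC) for x in(a,b)])
cv2.imwrite("pics/pre2.png",cv2.convertScaleAbs(o,alpha=1.5)[:,:,::-1])
E
```

```text
21.6 [ 0.5077 -0.2458  0.2361] F [ 0.1 -0.6 -3.4] M [-0.11  0.01 -0.01] 0.026 yaw 23.42
[0.0636043  0.00999596 0.00316363]
```

View pics/pre2.png

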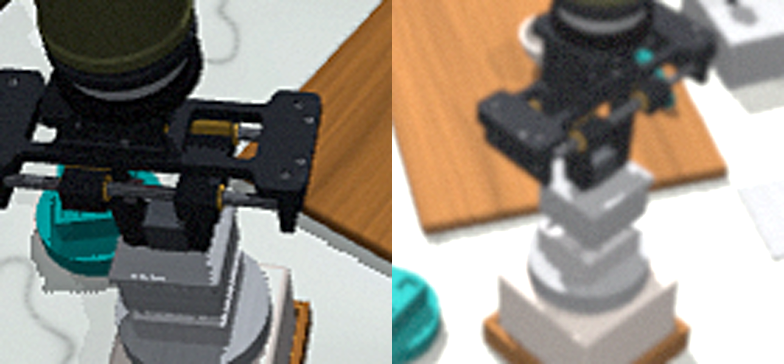

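Both views show the tub upright just above the lid. I correct the 2.5 mm residual and lower.

>>> {"op": "arm_command", "data": {"commands": [[[0,0.01,0.003,0],[0.004,0.01,0.003,0],[0.008,0.01,0.003,0],[0.012,0.01,0.003,0],[0.016,0.01,0.003,0],[0.016,0.01,0.003,0],[0.016,0.01,0.003,0]]]}}

```text
t: 22.4
ee_pos: [0.507, -0.243, 0.2316]
tool_rot: [-0.321, 1.547, 0.321]
ft_force: [-0.4, -0.5, -2.8]
width: 0.0261
```

```bash
python3 -c "
from h import *
st();print(rel((.5074,-.2432,.2202)))"
```

```text
22.4 [ 0.507  -0.243   0.2316] F [-0.4 -0.5 -2.8] M [ 0.    0.02 -0.01] 0.0261 yaw 23.42
[ 0.04569716 -0.00131988  0.00127169]
```

>>> {"op": "arm_command", "data": {"commands": [[[0.008,-0.001,0.001,0],[0.016,-0.001,0.001,0],[0.024,-0.001,0.001,0],[0.028,-0.001,0.001,0],[0.028,-0.001,0.001,0],[0.028,-0.001,0.001,0]]]}}

```text
t: 23.0
ee_pos: [0.5073, -0.2431, 0.2247]
tool_rot: [-0.321, 1.547, 0.321]
ft_force: [-0.1, -0.7, -3.7]
width: 0.0258
```

>>> {"op": "arm_command", "data": {"commands": [[[0.004,0,0,0],[0.008,0,0,0],[0.012,0,0,0],[0.014,0,0,0],[0.014,0,0,0]]]}}

```text
t: 23.5
ee_pos: [0.5073, -0.2431, 0.2211]
tool_rot: [-0.321, 1.547, 0.321]
ft_force: [0.0, -0.1, -3.1]
width: 0.0254
```

```bash
python3 -c "
from h import *
st();print(rel((.5074,-.2432,.2202)))"
```

```text
23.5 [ 0.5073 -0.2431  0.2211] F [ 0.  -0.1 -3.1] M [-0.05 -0.02 -0.  ] 0.0254 yaw 23.43
[ 0.00353341 -0.0006543   0.00031941]
```

The feet are in the recesses, with z 5 mm below first contact height and no force. Last bit down, then release.

>>> {"op": "arm_command", "data": {"commands": [[[0.003,0,0,0],[0.006,0,0,0],[0.006,0,0,0]]]}}

```text
t: 23.8
ee_pos: [0.5074, -0.2432, 0.22]
tool_rot: [-0.321, 1.547, 0.32]
ft_force: [-1.3, 0.9, 0.3]
width: 0.0259
```

>>> {"op": "arm_command", "data": {"commands": [[[0,0,0,0],[0,0,0,0],[0,0,0,0],[0,0,0,0],[0,0,0,0],[0,0,0,0],[-0.06,0,0,0],[-0.14,0,0,0],[-0.3,0,0,0],[-0.45,0,0,0],[-0.45,0,0,0]]], "gripper": 1}}

```text
t: 24.9
ee_pos: [0.5099, -0.2443, 0.3372]
tool_rot: [-0.325, 1.538, 0.315]
ft_force: [-0.5, -0.3, -0.5]
width: 0.0877
```

>>> {"op": "arm_command", "data": {"commands": [[[0,0.2,0,0],[0,0.4,0,0],[0,0.6,0,0],[0,0.8,0,0],[0,0.8,0,0],[0,0.8,0,0],[0,0.8,0,0]]]}}

```text
t: 25.6
ee_pos: [0.4282, -0.0608, 0.332]
tool_rot: [-0.32, 1.547, 0.319]
ft_force: [-0.4, -1.0, 0.2]
width: 0.0883
```

```bash
python3 - <<'E'
from h import *
st()
a=env.camera("scene")[120:370,140:460];b=env.camera("side")[200:350,250:410]
o=np.hstack([cv2.resize(a,(480,375)),cv2.resize(b,(320,300),interpolation=cv2.INTER_CUBIC)[:].copy() if 0 else cv2.resize(b,(320,375),interpolation=cv2.INTER_CUBIC)])
cv2.imwrite("pics/end.png",cv2.convertScaleAbs(o,alpha=1.4)[:,:,::-1])
E
```

```text
25.6 [ 0.4282 -0.0608  0.332 ] F [-0.4 -1.   0.2] M [-0.12  0.03 -0.04] 0.0883 yaw 23.32
```

View pics/end.png

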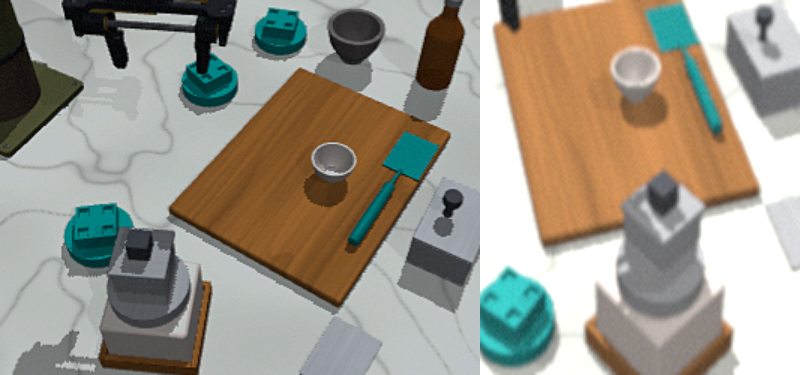

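The final picture shows the lid seated and square on the jar, with the tub upright on it at (140,255). The bystanders are where they were and the gripper is clear. Handing in.

```bash
python3 -c "
from h import *
st();print(env.finish_job())"
```

```text
25.7 [ 0.4283 -0.0611  0.332 ] F [-0.3 -0.7  0.7] M [-0.04  0.06 -0.  ] 0.088 yaw 23.26
the job is handed in; nothing more can be done
None
```

The jar is closed with its steel lid and the tub stands on it. I handed the job in at 25.7 s of the 64 s allowed.

- **Lid:** I set the lid on the ridges, where contact came at about the expected height. Turned back 57°, it came free, and I lowered it about 11 mm until it rested on the rim. I then tightened it clockwise until the moment rose to 1.7 N m at the stop. A close view afterwards put the lid's grip at 23.6° and the jar's sides at about 23.7°.
- **Tub:** My first measurement of the tub disagreed with a later one by 3.5 mm, because the arm was still settling when I read the camera pose. I checked this against the close view and corrected for it before placing. The feet went down 6 mm into the recesses, and the tub's weight came off the hand at the expected height.
- **Last check:** The final scene and side views show the tub upright on the lid, the lid square on the jar, the gripper clear, and the bystanders in view (ramekin, spatula, mortar, oil bottle) where they were. The tumbler and most of the turner were outside that final crop, so I did not re-check them. The highest contact force I saw was about 20 N. No check failed other than the tub measurement above.

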